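Turn over the drip-drying jar

TASK

The two axle nuts have drained in the pocket halfway up the closed jar. Push the jar right over in its stand until it rests fully upside down, so that the nuts fall out of the pocket, let it rest there for a second, then push it back until it rests fully upright with both nuts on its floor. Leave everything else on the bench where it is.

Things in the scene. Friction and masses are not known exactly. Their poses are not given: they have to be found in the camera images.
- stand: aluminium stand bolted to the bench: base plate 200 (its x) x 150 (its y) x 12, two posts 36 wide, 10 thick, their tops 135 above the bench, inner faces 59 either side of the middle. Origin at the centre of the plate's underside, on the bench; z up. The jar turns between the posts on a level axis along the stand's y, 120 above the origin, and cannot be taken off
- jar (a joint): turning angle of the jar, rad: 0 = upright on its stop (yellow lid up), grows as the upper end tips towards the stand's +x, pi = upside down on the other stop. Its heavy wall keeps it on either stop; let go well past level (1.9 or more going over, 1.2 or less coming back) it swings on to the other stop by itself in 1 to 3 s, damped. Pushed at right angles 50 from the axis it takes up to about 6 N
- jar_floor (a point): centre of the jar's inner floor (on its 8 thick black foot), 67 from the axis, below it when upright; its frame turns with the jar: x away from the steel wall, z towards the lid. Of the four walls, the one on the stand's -x side when upright (on the +x side when upside down) is a heavy steel plate, the others are clear plastic
- jar_lid (a point): centre of the outer face of the yellow lid, 75 from the axis, above it when upright; turns with the jar. The closed jar is a smooth square canister 88 (x) x 88 (y) x 150 high with the turning axis through its exact middle, so its upper end is 195 above the bench either way up
- nut_a: brass axle nut, hexagon 21 across its corners, 10 high, loose in the jar; origin at the centre of one face. At first it lies in an open-topped clear pocket halfway up the inside of the steel wall (25 deep, lip 22 high, floor 67 above the jar's floor), from which it drops only when the jar is well upside down
- nut_b: second brass axle nut, like the first, beside it in the pocket
- controller: loose finned aluminium box, 121 x 74 x 40, origin at the centre of its underside; to be left alone
- plug_grey: loose grey plug, 45 x 28 x 18, origin under its centre; to be left alone
- plug_orange: loose orange plug, 34 x 30 x 17, origin under its centre; to be left alone
- plug_black: loose black plug, 28 x 18 x 14, origin under its centre; to be left alone
- tape: loose ring of yellow tape lying flat, 70 across, 19 high, origin under its centre; to be left alone
- driver: loose screwdriver lying on the bench along its own x, about 200 long and 26 high, origin under its middle; to be left alone

How it is judged:
By the outcome, as a careful person would: the job done as asked, in the order asked, and still so for the second after the job is handed in, with the robot touching nothing.
It also fails if it takes over 54 s, if anything falls off the work surface, if the arm or the gripper's body presses on something with over 40 N, if the wrist force passes 120 N, or if a joint passes its speed limit or range.

ROBOT

A 6-joint arm with a two-finger parallel gripper is mounted at the origin on the work surface. World frame = base frame: x ahead of the robot, y to its left, z up, the work surface at z = 0. Lengths are in m, angles in rad, forces in N, time in s.
With the tool pointing down it reaches from about 0.275 to 0.75 m from the base axis. Payload 10.2 kg.
Tool frame: the origin (TCP) lies on the mounting face of the last link; the fingertips stand 166 mm ahead of it and the grasp point (between the pads) lies robot.grasp_offset ahead of it (robot.grasp_offset is the distance from the TCP to the grasp point, in m); z points along the fingers, y is the line along which they close (so a half turn about z gives the same grasp; the last joint's range is limited). The gripper opens to 88 mm and grips with 3 to 60 N. Pads are 18 mm wide; open, the fingers measure 123 mm over their backs; the gripper's body (75 mm by 187 mm) begins 45 mm behind the grasp point.
Start: joints at [-1.337, 0.313, 1.498, -0, 1.331, -0.223], TCP at [0.232, -0.471, 0.405] pointing down, gripper open.
Joint ranges: [-2.94, 2.94], [-0.97, 2.17], [0.19, 2.56], [-1.23, 4.37], [0.02, 3.11], [-2.88, 2.88]. Speed limits (rad/s): [2.39, 2.39, 3.01, 3.14, 3.14, 3.14].

INTERFACE

Orientations are given as [roll, pitch, yaw] about the fixed x, y, z axes, in that order (R = Rz(yaw) Ry(pitch) Rx(roll)).
In Python, from plant import robot gives the robot as it stands.
- The arm moves only by the shell command python3 inch.py FILE [OPENING], which reads ROWS from the file FILE. ROWS is a JSON list of rows, 1 to 5 of them, each an object with the fields tx, ty, tz (the shift in shares of the most that a row can go, 1 being 62.5 mm), rz (a turn about the tool's z in a scale on which 1.0 is pi/2 rad); a field left out counts as zero; each row shifts and turns the commanded pose from where the row before left it, along the tool's axes as they then stand; what a row does not reach is not made up. A row lasts 1/8 s, in which the tool goes at most 0.0625 m and 0.188 rad, less where a joint would pass 70% of its speed; a pose out of reach is approached as far as the arm can. OPENING is the finger opening in m, set as the command begins (- or left out keeps the last). The fingers move at their own pace and stop on an object; the grip force is fixed at half the most. Time passes only in rows, so rows that do not move let the fingers close. It prints the time, the measured TCP pose, the force, the opening and the grip force at its end. A shift or turn number past 1, either way, is cut back to 1. Input that does not fit is refused with a message, and nothing moves.
- robot.state(): the state, without advancing time (a new reading comes with each control period).
- robot.camera(name): name is "side" or "top"; returns the picture (384x512x3 uint8, blue, green, red); there is no depth.
- robot.camera_info(name): a dict with "fx", "fy", "cx", "cy" (pixels), "k1" (the pictures are not rectified: a ray, as slopes to the right and down, at radius r is drawn at 1 + k1 r^2 times it, then the intrinsics apply), "cam_to_world" (4x4, takes a point from camera to world coordinates). Camera axes: x right, y up, looking along -z (the intrinsics and any distortion apply to the point x, -y, -z); pixel columns grow to the right and rows downward; lengths in m; the calibration is good to about 2 mm. A picture is of the moment at which its call begins. camera_info takes no time and is no camera call.
- robot.job_done(): hands the job in; it is judged then, once.
The state is a dict: "t": time; "joint_positions": joint angles; "joint_velocities": joint speeds; "effort": joint torques, N m; "tcp_pos": TCP position; "ee_rot": TCP orientation; "force": force on the tool from outside, world axes, zero at the start; "torque": the same for the moment, N m; "finger_gap": finger opening in m; "finger_force": force on a finger pad.
Only numpy, scipy, OpenCV 4.12 (cv2) and the standard library are available. Lean on these libraries where they do the work, as an engineer would, in place of code of your own. Each camera call takes 0.05 s, during which the arm holds its last target. There are 200 camera calls.

## Working session

There is one attempt and no reset: what is moved stays moved. The work goes in short steps, Python scripts to look and compute and a shell command to move; the robot and the scene stay as the last step left them, time stands still between calls to the robot, and variables do not carry over. Pictures are saved under pics/ and viewed, at most 10 in all, crops included, and the job is handed in when it is done.

```bash
ls; mkdir -p pics; python3 - <<'E'
from plant import robot
import cv2
for n in("top","side"):
    cv2.imwrite(f"pics/{n}0.png",robot.camera(n)); i=robot.camera_info(n); print(n,i)
s=robot.state(); print(s, robot.grasp_offset)
E
```

```text
inch.py
pics
plant.py
top {'fx': 408.4167354914893, 'fy': 408.4167354914893, 'cx': 257.52313395803003, 'cy': 186.5091232634396, 'k1': -0.060218561457180846, 'cam_to_world': array([[-0.02502344,  0.98078149, -0.19349806,  0.41968295],
       [-0.99937851, -0.02934981, -0.01952401,  0.05095209],
       [-0.02482792,  0.19288924,  0.98090637,  0.86096817],
       [ 0.        ,  0.        ,  0.        ,  1.        ]])}
side {'fx': 348.87435385605323, 'fy': 348.87435385605323, 'cx': 252.78436823798268, 'cy': 191.12892986123168, 'k1': -0.1061847261252994, 'cam_to_world': array([[ 0.99192647,  0.09357799, -0.08558643,  0.51286311],
       [-0.12569695,  0.63611158, -0.76128992, -0.4677909 ],
       [-0.01679746,  0.76590158,  0.64273838,  0.59194305],
       [ 0.        ,  0.        ,  0.        ,  1.        ]])}
{'t': 0.1, 'joint_positions': array([-1.33740491e+00,  3.13371761e-01,  1.49829461e+00, -3.36839424e-05,
        1.33098914e+00, -2.23396952e-01]), 'joint_velocities': array([-1.64626129e-04, -1.59348116e-03, -8.80164887e-04,  4.16593661e-04,
       -4.25189784e-04, -1.54116016e-05]), 'effort': array([ 3.09703551e-03, -4.02812719e+01, -2.52645010e+01,  6.95632724e-02,
        3.42156831e-02, -7.56176996e-05]), 'tcp_pos': array([ 0.23154321, -0.47115615,  0.40425464]), 'ee_rot': array([-3.14054897e+00, -2.03569005e-04,  4.56796279e-01]), 'force': array([-0.61470473, -0.5373264 , -0.43363695]), 'torque': array([-0.00535998,  0.06498451,  0.02349028]), 'finger_force': 0.0, 'finger_gap': 0.08807674329774359} 0.1473
```

View pics/top0.png

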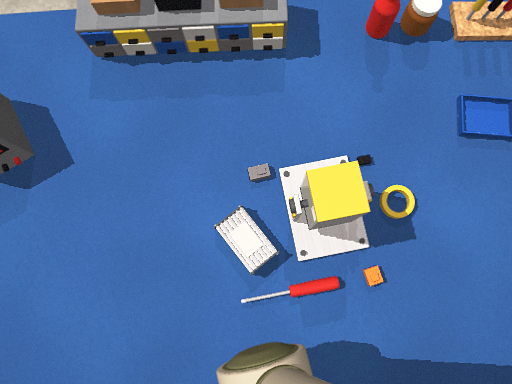

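View pics/side0.png

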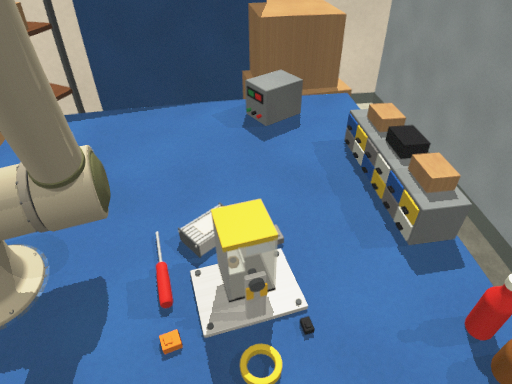

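```bash
cat > h.py <<'E'
import numpy as np, cv2
from plant import robot
def ray(n,u,v):
    i=robot.camera_info(n); K=np.array([[i['fx'],0,i['cx']],[0,i['fy'],i['cy']],[0,0,1]])
    # distortion: r_d = r(1+k1 r^2)
    p=cv2.undistortPoints(np.array([[[u,v]]],float),K,np.array([i['k1'],0,0,0]))[0,0]
    T=i['cam_to_world']; return T[:3,3],T[:3,:3]@np.array([p[0],-p[1],-1])
def at(n,u,v,z):
    o,d=ray(n,u,v); return o+d*(z-o[2])/d[2]
def proj(n,P):
    i=robot.camera_info(n); T=i['cam_to_world']; q=(np.atleast_2d(P)-T[:3,3])@T[:3,:3]
    a=np.c_[q[:,0],-q[:,1]]/-q[:,2:]; a=a*(1+i['k1']*(a**2).sum(1,keepdims=True))
    return a*[i['fx'],i['fy']]+[i['cx'],i['cy']]
E
python3 - <<'E'
from h import *
a=cv2.imread('pics/top0.png'); s=cv2.imread('pics/side0.png')
A=cv2.resize(a[145:270,265:385],None,fx=4,fy=4,interpolation=cv2.INTER_CUBIC)
S=cv2.resize(s[195:335,185:315],None,fx=4,fy=4,interpolation=cv2.INTER_CUBIC)
cv2.imwrite('pics/crop_t.png',A); cv2.imwrite('pics/crop_s.png',S)
for n,im in(("top",a),("side",s)):
    h=cv2.cvtColor(im,cv2.COLOR_BGR2HSV); m=cv2.inRange(h,(22,120,120),(35,255,255))
    for c in sorted(cv2.findContours(m,0,2)[0],key=cv2.contourArea)[-4:]:
        x=cv2.minAreaRect(c); P=[at(n,*q,.195).round(3) for q in cv2.boxPoints(x)]; print(n,cv2.contourArea(c),x[0],*P)
for q in [(280,168),(349,156),(368,246),(300,260)]: print(at("top",*q,.012).round(3))
E
```

```text
top 307.5 (130.93821716308594, 35.69705581665039) [0.853 0.324 0.195] [0.855 0.258 0.195] [0.827 0.255 0.195] [0.826 0.321 0.195]
top 331.0 (267.52880859375, 29.74889373779297) [0.854 0.067 0.195] [0.854 0.01  0.195] [0.827 0.01  0.195] [0.826 0.067 0.195]
top 821.5 (397.5500183105469, 200.6500244140625) [ 0.539 -0.134  0.195] [ 0.554 -0.186  0.195] [ 0.502 -0.198  0.195] [ 0.487 -0.146  0.195]
top 2734.5 (337.4876708984375, 190.94198608398438) [ 0.576 -0.017  0.195] [ 0.593 -0.107  0.195] [ 0.504 -0.118  0.195] [ 0.488 -0.03   0.195]
side 160.5 (378.0906677246094, 183.15542602539062) [0.784 0.02  0.195] [0.809 0.034 0.195] [ 0.806 -0.035  0.195] [ 0.783 -0.047  0.195]
side 290.5 (408.84613037109375, 206.76919555664062) [ 0.807 -0.049  0.195] [ 0.839 -0.032  0.195] [ 0.837 -0.104  0.195] [ 0.808 -0.118  0.195]
side 1343.0 (260.5, 363.5) [ 0.515 -0.274  0.195] [ 0.563 -0.28   0.195] [ 0.555 -0.325  0.195] [ 0.511 -0.319  0.195]
side 2302.0 (244.32952880859375, 223.77542114257812) [ 0.489 -0.033  0.195] [ 0.591 -0.013  0.195] [ 0.59  -0.115  0.195] [ 0.501 -0.129  0.195]
[0.626 0.019 0.012]
[ 0.648 -0.13   0.012]
[ 0.456 -0.156  0.012]
[ 0.431 -0.015  0.012]
```

View pics/crop_t.png

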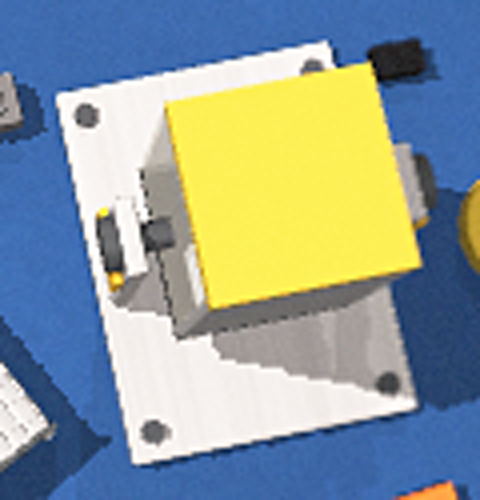

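View pics/crop_s.png

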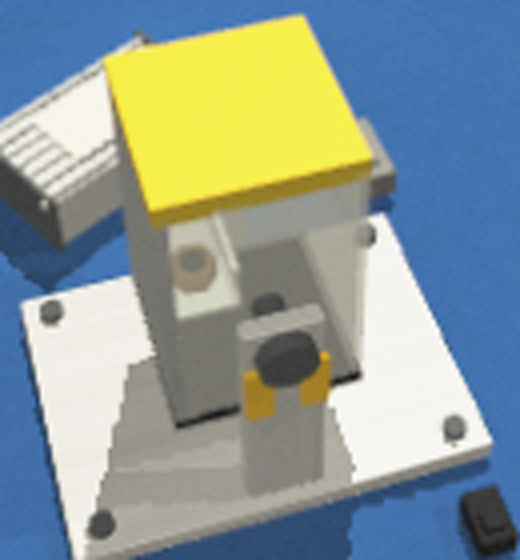

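The top view shows the lid centred at pixel (337,191), putting it at about (0.540,-0.068), with the plate corners agreeing at (0.540,-0.070) and a yaw of about 0.17. The crops show the opaque steel wall and the pocket holding the nuts on the side facing the robot, so stand +x points away from the robot. I'll close the fingers, line up the yaw and approach on the -x side.

Units first: shifts go in shares of 62.5 mm and turns go in shares of pi/2 rad. So -0.05 m is -0.8, 0.035 m is 0.56, 0.144 rad is 0.0917.

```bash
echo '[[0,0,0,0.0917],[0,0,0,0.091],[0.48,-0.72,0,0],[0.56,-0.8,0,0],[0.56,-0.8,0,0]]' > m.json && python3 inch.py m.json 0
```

```text
refused: ROWS must be a list of objects with named fields. Nothing was moved.
```

Wrong form. The message asks for a list of objects with named fields, so I'll send the same numbers that way.

```bash
echo '[{"rz": 0.0917},{"rz": 0.091},{"tx": 0.48,"ty": -0.72},{"tx": 0.56,"ty": -0.8},{"tx": 0.56,"ty": -0.8}]' > m.json && python3 inch.py m.json 0; echo '[{"tx": 0.56,"ty": -0.8},{"tx": 0.56,"ty": -0.8},{"tx": 0.64,"ty": -0.72},{"tx": 0.64,"ty": -0.4},{}]' > m.json && python3 inch.py m.json
cat >> h.py <<'E'
C=np.array([.540,-.070]); Y=.17
def st():
    s=robot.state(); p=s['tcp_pos']; d=p[:2]-C; c,n=np.cos(Y),np.sin(Y)
    print('t',round(s['t'],2),'tip in stand mm',(1e3*np.array([c*d[0]+n*d[1],-n*d[0]+c*d[1],p[2]-.166])).round(1),'rpy',s['ee_rot'].round(3),'F',s['force'].round(1))
E
python3 -c "
from h import *
st()"
```

```text
t: 0.72
tcp_pos: [0.306, -0.3096, 0.4044]
ee_rot: [-3.141, 0.0, 0.169]
force: [1.1, -0.2, 0.8]
finger_gap: 0.0403
finger_force: 0.0
t: 1.35
tcp_pos: [0.4258, -0.1166, 0.4044]
ee_rot: [-3.141, 0.0, 0.174]
force: [-0.7, 0.0, 0.1]
finger_gap: 0.0004
finger_force: 0.0
t 1.35 tip in stand mm [-120.4  -26.6  238.4] rpy [-3.141  0.     0.174] F [-0.7  0.   0.1]
```

Converted, 0.038 m is 0.608, 0.03 m is 0.48.

```bash
echo '[{"tx": 0.32,"ty": -0.208,"tz": 0.48},{"tx": 0.32,"ty": -0.208,"tz": 0.608},{"tx": 0.128},{"tx": 0.128},{}]' > m.json && python3 inch.py m.json; python3 -c "
from h import *
st()"
```

```text
t: 1.98
tcp_pos: [0.4758, -0.0841, 0.338]
ee_rot: [3.14, -0.002, 0.169]
force: [0.0, 0.8, 0.7]
finger_gap: 0.0005
finger_force: 0.0
t 1.98 tip in stand mm [-65.7  -3.  172. ] rpy [ 3.14e+00 -2.00e-03  1.69e-01] F [0.  0.8 0.7]
```

Converted, 0.01 m is 0.16, 0.007 m is 0.112.

```bash
echo '[{"tx": 0.112},{"tx": 0.112},{"tx": 0.16,"tz": -0.064},{"tx": 0.16,"tz": -0.08},{"tx": 0.16,"tz": -0.064}]' > m.json && python3 inch.py m.json; echo '[{"tx": 0.16,"tz": -0.016},{"tx": 0.192},{"tx": 0.192,"tz": 0.032},{}]' > m.json && python3 inch.py m.json;python3 -c "
from h import *
st(); cv2.imwrite('pics/s1.png',robot.camera('side')[160:340,140:360])"
```

```text
t: 2.6
tcp_pos: [0.519, -0.076, 0.3508]
ee_rot: [3.141, 0.001, 0.17]
force: [-5.9, -1.4, 2.0]
finger_gap: -0.0001
finger_force: 2.5
t: 3.1
tcp_pos: [0.553, -0.0701, 0.3483]
ee_rot: [-3.142, -0.0, 0.17]
force: [-0.4, -1.0, 3.0]
finger_gap: 0.0006
finger_force: 1.0
t 3.1 tip in stand mm [ 12.8  -2.3 182.3] rpy [-3.142 -0.     0.17 ] F [-0.4 -1.   3. ]
```

View pics/s1.png

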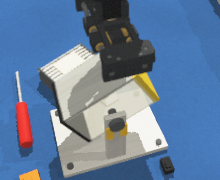

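The jar at crop pixel (110,95) is tipped about 60° away, with the fingers on the steel face and only a few N of force. I'll keep following the arc.

Converted, 0.01 m is 0.16, 0.007 m is 0.112.

```bash
echo '[{"tx": 0.16,"tz": 0.096},{"tx": 0.16,"tz": 0.096},{"tx": 0.16,"tz": 0.112},{"tx": 0.16,"tz": 0.096},{"tx": 0.16,"tz": 0.096}]' > m.json && python3 inch.py m.json; echo '[{"tx": 0.144,"tz": 0.112},{"tx": 0.08,"tz": 0.144},{"tx": 0.016,"tz": 0.128},{}]' > m.json && python3 inch.py m.json;python3 -c "
from h import *
st()"
```

```text
t: 3.78
tcp_pos: [0.6023, -0.0616, 0.317]
ee_rot: [-3.141, 0.0, 0.17]
force: [-0.5, 0.0, -0.5]
finger_gap: 0.0004
finger_force: 0.0
t: 4.28
tcp_pos: [0.6163, -0.0592, 0.2929]
ee_rot: [-3.141, 0.001, 0.17]
force: [0.1, -0.5, 0.3]
finger_gap: 0.0006
finger_force: 0.0
t 4.28 tip in stand mm [ 77.   -2.3 126.9] rpy [-3.141e+00  1.000e-03  1.700e-01] F [ 0.1 -0.5  0.3]
```

Converted, -0.023 m is -0.368, -0.02 m is -0.32.

```bash
echo '[{"tx": 0.32,"tz": -0.32},{"tx": 0.24,"tz": -0.368},{},{},{}]' > m.json && python3 inch.py m.json; echo '[{},{},{},{},{}]' > m.json && python3 inch.py m.json; echo '[{},{},{},{},{}]' > m.json && python3 inch.py m.json; echo '[{},{},{},{},{}]' > m.json && python3 inch.py m.json | head -1;python3 -c "
from h import *
st(); f=lambda a:cv2.resize(a,None,fx=3,fy=3,interpolation=2)
cv2.imwrite('pics/s2.png',np.hstack([f(robot.camera('side')[195:335,185:315]),f(robot.camera('top')[140:280,260:390])]))"
```

```text
t: 4.9
tcp_pos: [0.6505, -0.0534, 0.3358]
ee_rot: [-3.141, 0.002, 0.17]
force: [-0.3, -0.1, -0.6]
finger_gap: 0.0001
finger_force: 0.0
t: 5.52
tcp_pos: [0.651, -0.0533, 0.3367]
ee_rot: [-3.142, 0.0, 0.17]
force: [-0.1, 0.1, -0.3]
finger_gap: 0.0007
finger_force: 0.0
t: 6.15
tcp_pos: [0.651, -0.0533, 0.3367]
ee_rot: [-3.142, 0.0, 0.17]
force: [0.7, -0.6, 0.0]
finger_gap: 0.0006
finger_force: 0.0
t: 6.78
t 6.78 tip in stand mm [112.2  -2.3 170.8] rpy [ 3.142 -0.     0.17 ] F [ 0.4 -0.3 -0.4]
```

View pics/s2.png

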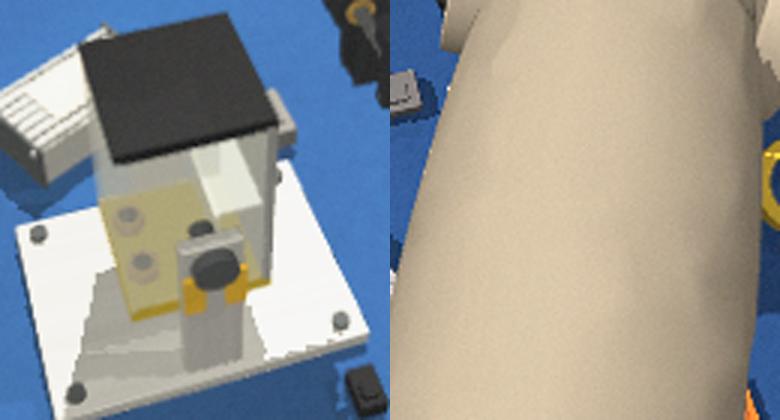

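The black foot is on top at crop pixel (180,85). The pocket is empty and both nuts lie on the lid, at (128,220) and (143,265). I'll let it rest for another second or so, then push it back.

Converted, -0.018 m is -0.288, -0.016 m is -0.256.

```bash
echo '[{},{},{},{},{}]' > m.json && python3 inch.py m.json>/dev/null; echo '[{},{},{"tx": -0.16},{"tx": -0.288},{"tx": -0.256}]' > m.json && python3 inch.py m.json;  echo '[{"tx": -0.112},{"tx": -0.112},{"tx": -0.16,"tz": -0.064},{"tx": -0.16,"tz": -0.08},{"tx": -0.16,"tz": -0.064}]' > m.json && python3 inch.py m.json; python3 -c "
from h import *
st()"
```

```text
t: 8.12
tcp_pos: [0.6065, -0.0609, 0.3367]
ee_rot: [3.142, 0.0, 0.17]
force: [0.1, -0.0, -0.3]
finger_gap: -0.0
finger_force: 0.0
t: 8.75
tcp_pos: [0.5646, -0.068, 0.3513]
ee_rot: [3.14, -0.006, 0.17]
force: [4.9, 0.7, 1.5]
finger_gap: 0.0003
finger_force: 2.7
t 8.75 tip in stand mm [ 24.6  -2.2 185.3] rpy [ 3.14  -0.006  0.17 ] F [4.9 0.7 1.5]
```

Converted, -0.012 m is -0.192, -0.01 m is -0.16.

```bash
echo '[{"tx": -0.192,"tz": -0.016},{"tx": -0.192},{"tx": -0.192,"tz": 0.032},{"tx": -0.16,"tz": 0.096},{"tx": -0.16,"tz": 0.096}]' > m.json && python3 inch.py m.json; echo '[{"tx": -0.16,"tz": 0.112},{"tx": -0.16,"tz": 0.096},{"tx": -0.16,"tz": 0.096},{"tx": -0.144,"tz": 0.112},{"tx": -0.08,"tz": 0.144}]' > m.json && python3 inch.py m.json; echo '[{"tx": -0.016,"tz": 0.128},{}]' > m.json && python3 inch.py m.json; python3 -c "
from h import *
st()"
```

```text
t: 9.38
tcp_pos: [0.5086, -0.0776, 0.3379]
ee_rot: [3.141, -0.001, 0.17]
force: [-1.5, 1.5, 5.9]
finger_gap: 0.0001
finger_force: 2.8
t: 10.0
tcp_pos: [0.4651, -0.0852, 0.3012]
ee_rot: [-3.142, 0.0, 0.17]
force: [0.4, -0.1, 0.0]
finger_gap: 0.0005
finger_force: 0.1
t: 10.25
tcp_pos: [0.4647, -0.0852, 0.293]
ee_rot: [-3.141, 0.001, 0.17]
force: [0.6, 0.5, -0.5]
finger_gap: 0.0003
finger_force: 0.0
t 10.25 tip in stand mm [-76.8  -2.2 127. ] rpy [-3.141e+00  1.000e-03  1.700e-01] F [ 0.6  0.5 -0.5]
```

Contact force is now zero, so the jar is swinging back by itself. I'll move back and up, wait, then look.

Converted, -0.04 m is -0.64, -0.02 m is -0.32.

```bash
echo '[{"tx": -0.32,"tz": -0.32},{"tx": -0.64,"tz": -0.64},{"tx": -0.64,"tz": -0.64},{},{}]' > m.json && python3 inch.py m.json>/dev/null; for i in 1 2 3 4; do echo '[{},{},{},{},{}]' > m.json && python3 inch.py m.json >/dev/null; done; python3 -c "
from h import *
st(); f=lambda a:cv2.resize(a,None,fx=3,fy=3,interpolation=2); s=robot.camera('side'); t=robot.camera('top'); cv2.imwrite('pics/sf.png',s);cv2.imwrite('pics/tf.png',t)
cv2.imwrite('pics/s3.png',np.hstack([f(s[195:335,185:315]),cv2.resize(s,(410,420))]))
o=cv2.imread('pics/side0.png'); d=cv2.absdiff(o,s).max(2)>40; ys,xs=np.where(d[:, :]); 
for b in [(145,230,175,310),(330,360,150,190),(340,384,235,290),(315,335,297,318),(200,250,175,215)]: print(b,d[b[0]:b[1],b[2]:b[3]].mean().round(3))"
```

```text
t 13.38 tip in stand mm [-176.8   -2.3  227.7] rpy [-3.142 -0.     0.17 ] F [ 0.6  0.5 -0.7]
(145, 230, 175, 310) 0.0
(330, 360, 150, 190) 0.0
(340, 384, 235, 290) 0.0
(315, 335, 297, 318) 0.0
(200, 250, 175, 215) 0.0
```

View pics/s3.png

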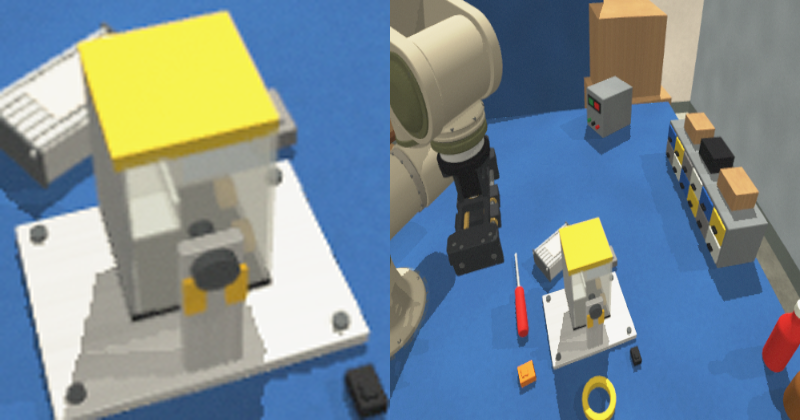

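Upright, pocket empty, and the other objects unmoved. Two brownish blobs at crop (232,190) and (248,235) should be the nuts, so I'll check that they are at floor height.

```bash
python3 - <<'E'
from h import *
c,n=np.cos(Y),np.sin(Y)
for u,v in[(232,190),(248,235)]:
    for z in(.058,.12):
        d=at('side',185+u/3,195+v/3,z)[:2]-C; print(u,v,z,(1e3*np.array([c*d[0]+n*d[1],-n*d[0]+c*d[1]])).round())
s=cv2.imread('pics/sf.png'); cv2.imwrite('pics/s4.png',cv2.convertScaleAbs(cv2.resize(s[235:310,222:287],None,fx=8,fy=8,interpolation=2),alpha=1.2))
E
```

```text
232 190 0.058 [41. 24.]
232 190 0.12 [ 26. -24.]
248 235 0.058 [ 40. -13.]
248 235 0.12 [ 24. -57.]
```

View pics/s4.png

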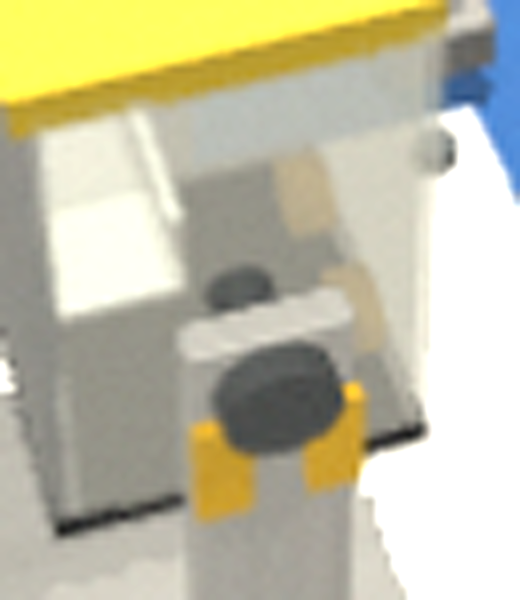

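The jar is upright, its lid in the same pixels as at the start. Both nuts, at crop (305,195) and (360,305), stand on the floor against the far wall.

```bash
python3 -c "
from plant import robot
print(robot.job_done())"
```

```text
the job is handed in; nothing more can be done
None
```

I tipped the jar fully upside down, let it rest there for over a second, and pushed it back upright; the last pictures show both nuts out of the pocket and on the floor, nothing else on the bench moved, and the job was handed in after about 13.5 s on the robot's clock.

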